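Drop the bottle-shaped tag through the twisted guide

TASK

Take the bottle-shaped metal tag out of the wooden rack and drop it through the funnel on top of the tag stand, so that the twisted guide slot turns it half round and it comes to rest upright on the stand's base with its flower looking out of the front, towards the customers (so it goes in with the flower facing the back, as it stands in the rack). Leave the round tag and the long tag in the rack.

Things in the scene. Friction and masses are not known exactly. Their poses are not given: they have to be found in the camera images.
- bottle_tag: Bottle-shaped aluminium plate, 8 mm thick, 58 tall, 40 g: body 34 wide x 34 tall with cut corners, then a neck 16 wide (lip 22) up to the top. Origin: centre of the underside; z up, y along the width, x through the thickness; flower on the -x face. Stands loose in a rack slot (14 mm deep, slot floor 6 mm above the table), flower facing the robot within 20 degrees. Lift straight up.
- round_tag: Bystander: aluminium disc 44 mm across, 8 thick, on edge in the rack. Origin: its lowest point; x through the thickness. The rack is a fixed wooden block 60 x 236 x 20 mm with three slots in a row, 75 mm apart along the tags' y; tags swap slots, and rack and stand swap sides (robot's left or right), between starts.
- long_tag: Bystander: plain rectangular aluminium tag 28 mm wide, 70 tall, 8 thick, standing in the third slot of the rack. Origin: centre of its underside; z up, y along its width, x through its thickness.
- tag_stand: Fixed stand. Origin: on the table, middle of its base's front edge; x out of the front (away from the robot within 23 degrees), z up. Guide axis upright at x -60, y 0 mm. Funnel: rim 265 mm up, inner radius 45, to 30 at 230 up. Below is a polished slot, long along y at the top, turning 180 degrees on the way down to the base (10 thick): the tag slides by its weight; put in tag x along stand x.

How it is judged (in metres and radians):
On the way:
1. the bottle-shaped tag goes in at the top of the guide (z of bottle_tag in the frame of tag_stand between 0.13 and 0.25 m and x of bottle_tag in the frame of tag_stand between -0.085 and -0.035 m and y of bottle_tag in the frame of tag_stand between -0.025 and 0.025 m), for 0.02 s.
At the end, for the whole second after the job is handed in: The bottle-shaped tag stands at rest at the foot of the guide, on the base (15 mm of the axis, underside under 22 mm above the table, 20 degrees of upright), flower facing the stand's front within 23 degrees; the other two tags are within 25 mm of where they were (z of bottle_tag in the frame of tag_stand between 0.004 and 0.022 m and x of bottle_tag in the frame of tag_stand between -0.075 and -0.045 m and y of bottle_tag in the frame of tag_stand between -0.015 and 0.015 m and x of tag_stand in the frame of bottle_tag below -0.03 m and angle between the x axis of bottle_tag and the x axis of tag_stand, either way round below 0.4 rad and angle between bottle_tag's own z axis and vertical below 0.35 rad and linear speed of bottle_tag below 0.02 m/s and distance of each of round_tag, long_tag from where it was at the start of the episode below 0.025 m); the robot touches nothing.
It fails at once if the round tag or the long tag is taken out of the rack or knocked over (distance of any of round_tag, long_tag from where it was at the start of the episode above 0.03 m).
It also fails if it takes over 38 s, if anything falls off the work surface, if the arm or the gripper's body presses on something with over 40 N, if the wrist force passes 120 N, or if a joint passes its speed limit or range.

ROBOT

A 7-joint arm with a two-finger parallel gripper is mounted at the origin on the work surface. World frame = base frame: x ahead of the robot, y to its left, z up, the work surface at z = 0. Lengths are in m, angles in degrees, forces in N, time in s.
With the tool pointing down it reaches from about 0.425 to 0.875 m from the base axis. Payload 4.7 kg.
Tool frame: the origin (TCP) lies at the very end of the fingers, on their centre line; the grasp point (between the pads) lies env.grip_point_offset behind it (env.grip_point_offset is the distance from the TCP to the grasp point, in m); z points along the fingers, y is the direction in which the jaws open and shut (so a half turn about z gives the same grasp; the last joint's range is limited). The gripper opens to 87 mm and grips with 3 to 60 N. Pads are 19 mm wide; open, the fingers measure 117 mm over their backs; the gripper's body (75 mm by 190 mm) begins 51 mm behind the grasp point.
Start: joints at [66.182, 18.392, -4.016, 83.108, 1.295, 78.541, -3.26], TCP at [0.271, -0.591, 0.223] pointing down, gripper open.
Joint ranges: [-163.93, 163.93], [-17.29, 119.83], [-79.2, 71.16], [3.27, 140.29], [-89.18, 269.18], [5.43, 117.66], [-154.24, 154.24]. Speed limits (degrees/s): [147.25, 147.25, 180, 180, 180, 180, 180].

INTERFACE

Orientations are given as [roll, pitch, yaw] about the fixed x, y, z axes, in that order (R = Rz(yaw) Ry(pitch) Rx(roll)).
In Python, from cell import env gives the robot as it stands.
- The arm moves only by the tool send_rows, never from a script. Its argument "plan" is a list of rows, each a list of 7 numbers: the finger opening in mm, from 0 to 87, then the shift along the tool's x, y, z in mm, then the turn, a rotation vector about the tool's x, y, z in rad. A call has 1 to 12 rows; each row shifts and turns the commanded pose from where the row before left it, along the tool's axes as they then stand; what a row does not reach is not made up. A row lasts 1/10 s, in which the tool goes at most 50 mm and 8.59 degrees, less where a joint would pass 70% of its speed; a pose out of reach is approached as far as the arm can. A call is refused whole if a number of a shift passes 50 or a number of a turn 0.15, either way. A call with a gripper value outside its range is refused whole. The fingers move at their own pace and stop on an object; "grip_force" is the grip in N (left out, the last holds). Time passes only in rows, so rows that do not move let the fingers close. It gives the time, the measured TCP pose, the force and the opening at its end, in the units of the state.
- env.get_obs(): the state, without advancing time (a new reading comes with each control period).
- env.read_camera(name): name is "scene" or "top" or "wrist"; returns the picture (420x560x3 uint8, red, green, blue); there is no depth.
- env.get_calibration(name): a dict with "fx", "fy", "cx", "cy" (pixels), "k1" (the pictures are not rectified: a ray, as slopes to the right and down, at radius r is drawn at 1 + k1 r^2 times it, then the intrinsics apply), "extrinsics" (4x4, takes a point from camera to world coordinates). Camera axes: x right, y down, z forward; pixel columns grow to the right and rows downward; lengths in m; the calibration is good to about 2 mm. A picture is of the moment at which its call begins: read the wrist's pose just before it. get_calibration takes no time and is no camera call; for the wrist camera it gives the pose at the moment of the call.
- env.sign_off(): hands the job in, once; it reports no verdict.
Trained networks look in the newest picture that a camera, given by its name, has taken for a name from the list of things; names that differ only in an ending like _2 or _b are one class to them, and where a whole thing is asked for, a point or a joint stands for the part that bears it (a point fixed in the world has none). Each returns a list of dicts, best first, with "confidence" (0 to 1); they miss things now and then, are a little off and sometimes report something else, mostly with a low value. They report only what shows in the picture. A call takes as long as a camera call.
- env.regions_of(camera, query): "region" (420x560 bool, what is visible of it) and "rect" ([left, top, right, bottom] in pixels, round what is visible of it).
The state is a dict: "time_s": time; "qpos": joint angles; "joint_velocities": joint speeds; "effort": joint torques, N m; "tool_pos": TCP position; "tool_rot": TCP orientation; "force": force on the tool from outside, world axes, zero at the start; "wrist_torque": the same for the moment, N m; "grip_width": finger opening in m.
Only numpy, scipy, OpenCV 4.12 (cv2) and the standard library are available. Lean on these libraries where they do the work, as an engineer would, in place of code of your own. Each camera call takes 0.05 s, during which the arm holds its last target. There are 200 camera calls.

## Working session

There is one attempt and no reset: what is moved stays moved. The work goes in short steps, Python scripts to look and compute and a tool call to move; the robot and the scene stay as the last step left them, time stands still between calls to the robot, and variables do not carry over. Pictures are saved under pics/ and viewed, about 8 in all and at most 12, crops included, and the job is handed in when it is done.

Besides the shell and the picture viewer there is one more tool, called after ">>>" by a JSON object that holds its "fn" and its "kwargs". send_rows: Moves the arm, as the interface text tells. Its arguments: {"type":"object","properties":{"plan":{"type":"array"},"grip_force":{"type":"number"}},"required":["plan"]}

```bash
ls; mkdir -p pics; python3 - <<'E'
from cell import env
import cv2,numpy as np
o=env.get_obs();print(o['time_s'],o['tool_pos'],o['tool_rot'],o['grip_width'],env.grip_point_offset)
ims=[]
for c in ['scene','top']:
    im=env.read_camera(c);cv2.imwrite(f'pics/{c}0.png',im[:,:,::-1]);k=env.get_calibration(c)
    print(c,{a:(np.round(b,3).tolist()) for a,b in k.items()})
    for q in ['bottle_tag','round_tag','long_tag','tag_stand']:
        for r in env.regions_of(c,q)[:2]:
            ys,xs=np.nonzero(r['region']);print(c,q,round(r['confidence'],2),np.round(r['rect'],1),len(xs),xs.mean().round(1),ys.mean().round(1))
E
```

```text
pics
0.0 [ 0.27055616 -0.5904159   0.2214849 ] [-1.79893081e+02  7.69014778e-03  2.46281816e+01] 0.08736552635337738 0.0187
scene {'fx': 410.528, 'fy': 410.528, 'cx': 281.576, 'cy': 206.518, 'k1': 0.008, 'extrinsics': [[-0.852, 0.342, -0.396, 0.838], [0.523, 0.532, -0.665, 0.485], [-0.016, -0.774, -0.633, 0.517], [0.0, 0.0, 0.0, 1.0]]}
scene bottle_tag 0.91 [343.6 282.8 369.5 315.4] 468 359.4 299.3
scene round_tag 0.7 [313.3 261.2 339.  283.4] 335 324.4 271.7
scene tag_stand 0.89 [229.9  39.8 302.4 187.4] 4863 263.6 111.0
top {'fx': 487.667, 'fy': 487.667, 'cx': 290.116, 'cy': 216.918, 'k1': -0.143, 'extrinsics': [[0.013, -0.991, 0.132, 0.4], [-1.0, -0.01, 0.016, -0.027], [-0.015, -0.133, -0.991, 1.076], [0.0, 0.0, 0.0, 1.0]]}
top bottle_tag 0.38 [349.6 217.3 432.3 280. ] 4052 390.8 249.0
top bottle_tag 0.26 [209.1 206.  229.  210.4] 106 219.8 205.4
top long_tag 0.7 [147.6 210.8 160.6 213.7] 61 153.6 212.0
top tag_stand 0.77 [351.6 215.3 431.5 280.8] 4153 390.7 249.1
```

View pics/scene0.png

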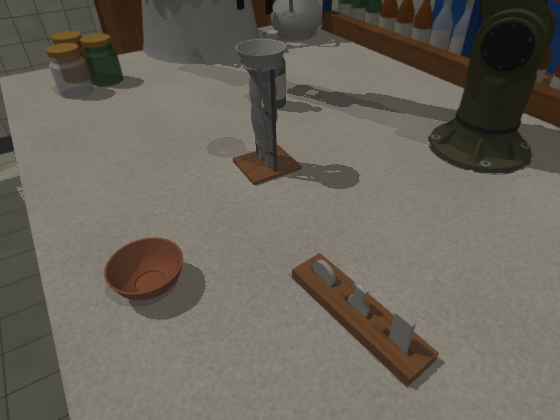

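View pics/top0.png

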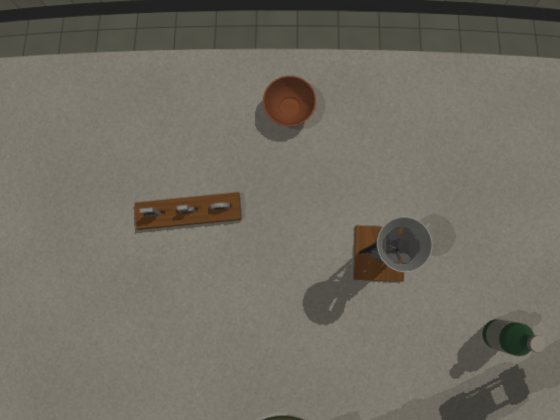

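```bash
cat > h.py <<'E'
from cell import env
import cv2,numpy as np
def ray(c,uv,k=None):
    k=k or env.get_calibration(c);E=np.array(k['extrinsics'])
    d=(np.atleast_2d(uv).astype(float)-[k['cx'],k['cy']])/[k['fx'],k['fy']];u=d.copy()
    for _ in range(10):u=d/(1+k['k1']*(u**2).sum(1,keepdims=True))
    return E[:3,3],np.c_[u,np.ones(len(u))]@E[:3,:3].T
def onz(c,uv,z,k=None):
    o,r=ray(c,uv,k);return o+r*((z-o[2])/r[:,2])[:,None]
def proj(c,P,k=None):
    k=k or env.get_calibration(c);E=np.array(k['extrinsics'])
    q=(np.atleast_2d(P)-E[:3,3])@E[:3,:3];u=q[:,:2]/q[:,2:]
    return u*(1+k['k1']*(u**2).sum(1,keepdims=True))*[k['fx'],k['fy']]+[k['cx'],k['cy']]
E
python3 - <<'E'
from h import *
im=cv2.imread('pics/top0.png');
b,g,r=[im[:,:,i].astype(int) for i in range(3)]
m=((r-b>35)&(r>1.5*b)).astype(np.uint8)
for nm,(x0,y0,x1,y1),z in [('rack',(125,185,250,240),.02),('base',(345,215,440,290),.01)]:
    mm=np.zeros_like(m);mm[y0:y1,x0:x1]=m[y0:y1,x0:x1]
    ys,xs=np.nonzero(mm);P=onz('top',np.c_[xs,ys],z)[:,:2].astype(np.float32)
    R=cv2.minAreaRect(P);print(nm,len(xs),R,cv2.boxPoints(R).round(3).tolist())
# scene tags
k='scene'
for nm in ['bottle_tag']:
    reg=env.regions_of(k,nm)
print('axis-rim top ellipse centre',onz('top',[[404.5,245.5]],.265))
rim=onz('top',[[377,245],[432,245],[404,219],[404,272]],.265);print(rim.round(3).tolist())
print('tag tops', onz('top',[[150,209.5]],.076).round(3),onz('top',[[184,207.5]],.064).round(3),onz('top',[[219,205]],.05).round(3))
big=cv2.resize(im[185:300,120:450],None,fx=2.4,fy=2.4,interpolation=cv2.INTER_CUBIC);s=cv2.imread('pics/scene0.png')
a=cv2.resize(s[245:385,280:445],None,fx=2.2,fy=2.2,interpolation=cv2.INTER_CUBIC);c=cv2.resize(s[30:195,220:310],None,fx=1.85,fy=1.85,interpolation=cv2.INTER_CUBIC)
o=np.zeros((600,800,3),np.uint8);o[:big.shape[0],:big.shape[1]]=big;o[280:280+a.shape[0],:a.shape[1]]=a;o[280:280+c.shape[0],400:400+c.shape[1]]=c
cv2.imwrite('pics/crop1.png',o)
E
```

```text
rack 2385 ((0.5531114935874939, 0.2192421704530716), (0.06036119535565376, 0.23623128235340118), 6.188618183135986) [[0.5099999904632568, 0.3330000042915344], [0.5360000133514404, 0.0989999994635582], [0.5960000157356262, 0.10499999672174454], [0.5699999928474426, 0.3400000035762787]]
base 1411 ((0.46480339765548706, -0.2051098495721817), (0.10541191697120667, 0.11829633265733719), 89.95010375976562) [[0.4059999883174896, -0.257999986410141], [0.5239999890327454, -0.257999986410141], [0.5239999890327454, -0.15199999511241913], [0.4059999883174896, -0.15199999511241913]]
axis-rim top ellipse centre [[ 0.46186424 -0.20569482  0.265     ]]
[[0.462, -0.159, 0.265], [0.463, -0.253, 0.265], [0.507, -0.206, 0.265], [0.418, -0.204, 0.265]]
tag tops [[0.546 0.285 0.076]] [[0.553 0.215 0.064]] [[0.561 0.142 0.05 ]]
```

View pics/crop1.png

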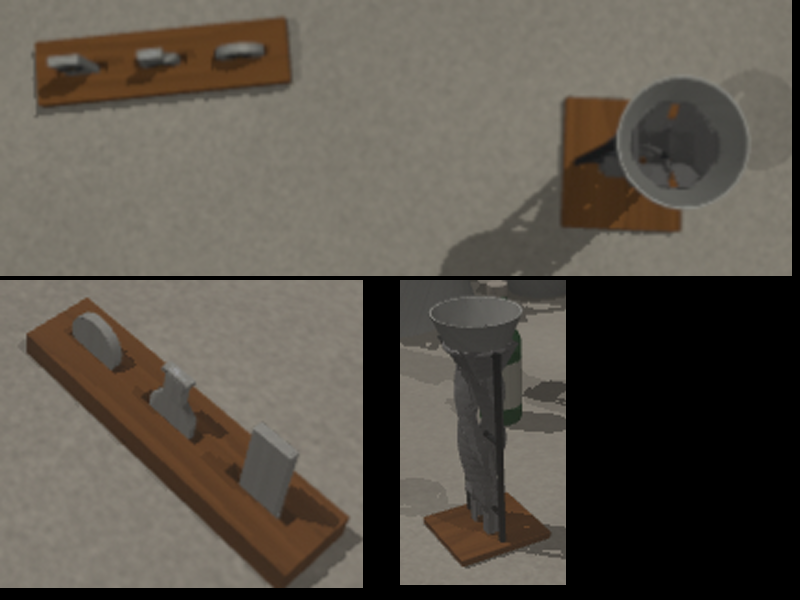

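>>> {"fn": "send_rows", "kwargs": {"plan": [[87,0,0,-40,0,0,-0.1],[87,0,0,-40,0,0,-0.1],[87,0,0,-40,0,0,-0.1],[87,0,0,-40,0,0,-0.1],[87,0,0,-40,0,0,-0.1],[87,0,0,-10,0,0,-0.1]], "grip_force": 15}}

```text
time_s: 1.15
tool_pos: [0.2713, -0.5916, 0.4385]
tool_rot: [179.6, 0.3, 59.2]
force: [-0.6, 0.6, -1.0]
grip_width: 0.0869
```

```bash
cat >> h.py <<'E'
from scipy.spatial.transform import Rotation as Ro
def go(p,yaw):
    "total shift in present tool axes (mm) and total turn (rotvec, rad) to TCP p, tool down at yaw"
    o=env.get_obs();A=Ro.from_euler('xyz',o['tool_rot'],degrees=True);B=Ro.from_euler('xyz',[180,0,yaw],degrees=True)
    print('now',o['time_s'],np.round(o['tool_pos'],4),np.round(o['tool_rot'],2),'grip',round(o['grip_width'],4),'F',np.round(o['force'],2))
    print('shift',A.inv().apply(np.array(p)-o['tool_pos']).round(4)*1000,'turn',(A.inv()*B).as_rotvec().round(4))
E
python3 - <<'E'
from h import *
go([.462,-.206,.43],89)
o=env.get_obs();E=np.array(env.get_calibration('wrist')['extrinsics']);A=Ro.from_euler('xyz',o['tool_rot'],degrees=True).as_matrix()
print((A.T@(E[:3,3]-o['tool_pos'])).round(3),(A.T@E[:3,:3]).round(2).tolist())
E
```

```text
now 1.15 [ 0.2713 -0.5916  0.4385] [179.59   0.26  59.23] grip 0.0869 F [-0.56  0.6  -0.97]
shift [428.9 -33.4   6.3] turn [ 0.0058  0.0062 -0.5195]
[ 0.081  0.    -0.163] [[0.0, -0.96, -0.29], [1.0, 0.0, 0.0], [-0.0, -0.29, 0.96]]
```

>>> {"fn": "send_rows", "kwargs": {"plan": [[87,43,-3.3,0,0,0,0],[87,43,-3.3,0,0,0,0],[87,43,-3.3,0,0,0,0],[87,43,-3.3,0,0,0,0],[87,43,-3.3,0,0,0,0],[87,43,-3.3,0,0,0,0],[87,43,-3.3,0,0,0,0],[87,43,-3.3,0,0,0,0],[87,43,-3.3,0,0,0,0],[87,43,-3.3,0,0,0,0]]}}

```text
time_s: 2.15
tool_pos: [0.4645, -0.2035, 0.4329]
tool_rot: [179.9, 0.0, 59.0]
force: [0.8, -0.0, -0.4]
grip_width: 0.0871
```

>>> {"fn": "send_rows", "kwargs": {"plan": [[87,0,0,0,0,0,-0.13],[87,0,0,0,0,0,-0.13],[87,0,0,0,0,0,-0.13],[87,0,0,0,0,0,-0.13],[87,0,0,0,0,0,0]]}}

```text
time_s: 2.65
tool_pos: [0.464, -0.2052, 0.4327]
tool_rot: [180.0, 0.0, 88.8]
force: [-0.8, 0.1, -0.8]
grip_width: 0.0867
```

```bash
python3 - <<'E'
from h import *
import json
go([.553,.217,.2],96.2)
k=env.get_calibration('wrist');json.dump({a:np.array(b).tolist() for a,b in k.items()},open('k1.json','w'))
im=env.read_camera('wrist');cv2.imwrite('pics/w1.png',im[:,:,::-1])
# overlay expectation
C=np.array([.462,-.206]);t=np.linspace(0,2*np.pi,60)
d=im[:,:,::-1].copy()
for z,r in[(.265,.045),(.23,.030)]:
    q=proj('wrist',np.c_[C[0]+r*np.cos(t),C[1]+r*np.sin(t),0*t+z],k);cv2.polylines(d,[q.astype(np.int32)],True,(0,255,0),1)
cv2.imwrite('pics/w1o.png',cv2.resize(d,None,fx=1.4,fy=1.4))
E
```

```text
now 2.65 [ 0.464  -0.2052  0.4327] [1.7999e+02 2.0000e-02 8.8820e+01] grip 0.0867 F [-0.79  0.12 -0.81]
shift [424.   80.3 232.6] turn [ 0.0002  0.0003 -0.1288]
```

View pics/w1o.png

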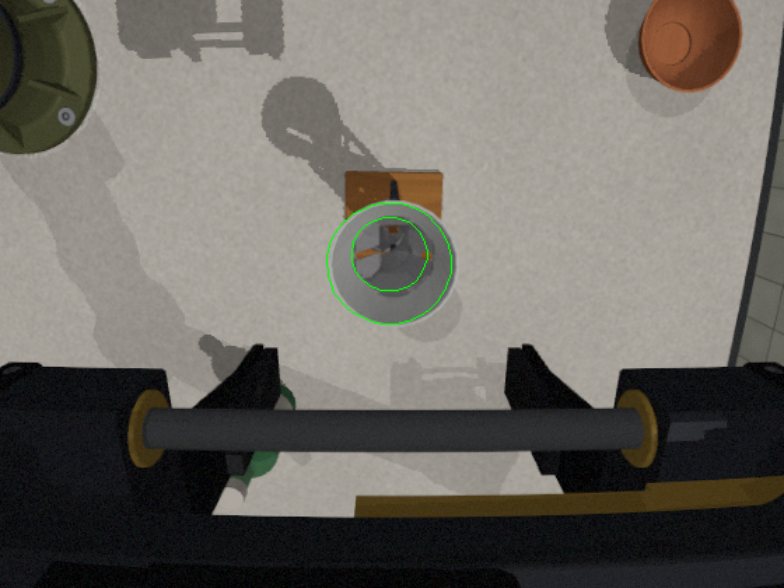

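```bash
python3 - <<'E'
from h import *
im=cv2.imread('pics/w1.png');c=im[110:245,215:345]
c=np.clip(c.astype(float)*1.5,0,255).astype(np.uint8)
cv2.imwrite('pics/w1c.png',cv2.resize(c,None,fx=4.4,fy=4.4,interpolation=cv2.INTER_CUBIC))
E
```

```text
(no output)
```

View pics/w1c.png

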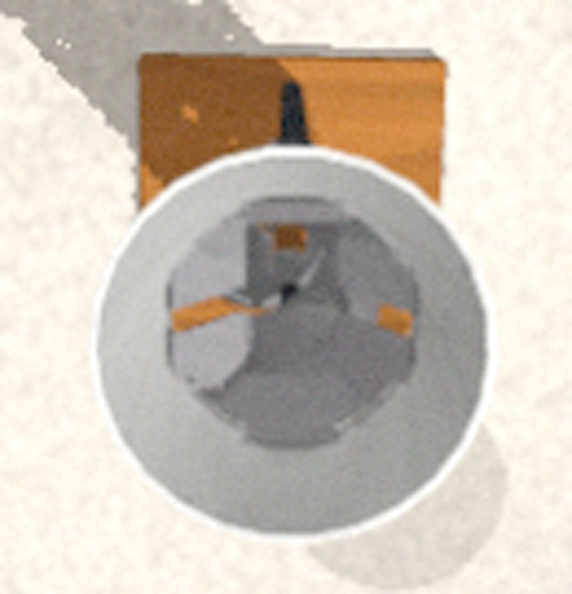

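>>> {"fn": "send_rows", "kwargs": {"plan": [[87,42,8,0,0,0,0],[87,42,8,0,0,0,0],[87,42,8,0,0,0,0],[87,42,8,0,0,0,0],[87,42,8,0,0,0,0],[87,42,8,0,0,0,0],[87,42,8,0,0,0,0],[87,42,8,0,0,0,0],[87,42,8,0,0,0,0],[87,42,8,0,0,0,0]]}}

```text
time_s: 3.7
tool_pos: [0.5531, 0.2142, 0.4327]
tool_rot: [180.0, 0.0, 88.5]
force: [1.1, -0.5, 0.8]
grip_width: 0.0872
```

>>> {"fn": "send_rows", "kwargs": {"plan": [[60,0,0,45,0,0,-0.065],[60,0,0,45,0,0,-0.065],[60,0,0,45,0,0,0],[60,0,0,45,0,0,0],[60,0,0,45,0,0,0],[60,0,0,0,0,0,0]]}}

```text
time_s: 4.3
tool_pos: [0.5491, 0.2104, 0.2013]
tool_rot: [-179.4, 0.2, 96.1]
force: [-0.1, -0.6, -0.2]
grip_width: 0.0604
```

```bash
python3 - <<'E'
from h import *
go([.553,.217,.038],96.2)
k=env.get_calibration('wrist')
im=env.read_camera('wrist');d=im[:,:,::-1].copy()
for q in ['bottle_tag','round_tag','long_tag']:
    for r in env.regions_of('wrist',q)[:2]:print(q,round(r['confidence'],2),np.round(r['rect'],1))
# expected tag outline at (0.553,0.217) yaw 6.2: top lip & bottom face at rack surface
y=np.radians(6.2);c=np.array([.553,.217]);ex=np.array([np.cos(y),np.sin(y)]);ey=np.array([-np.sin(y),np.cos(y)])
for z,w in[(.064,.022),(.040,.034)]:
    P=[np.r_[c+a*.004*ex+b*w/2*ey,z] for a,b in[(1,1),(1,-1),(-1,-1),(-1,1)]]
    cv2.polylines(d,[proj('wrist',P,k).round().astype(np.int32)],True,(0,255,0),1)
cv2.imwrite('pics/w2.png',im[:,:,::-1]);cv2.imwrite('pics/w2o.png',cv2.resize(d,None,fx=1.4,fy=1.4))
E
```

```text
now 4.3 [0.5491 0.2104 0.2013] [-1.7935e+02  1.6000e-01  9.6090e+01] grip 0.0604 F [-0.1  -0.58 -0.18]
shift [  6.6   6.4 163.2] turn [-0.0113  0.0029 -0.002 ]
bottle_tag 0.59 [283.5 161.5 292.1 200.4]
round_tag 0.6 [283.5 224.7 294.6 265.9]
long_tag 0.73 [283.1  85.8 294.6 120. ]
```

View pics/w2o.png

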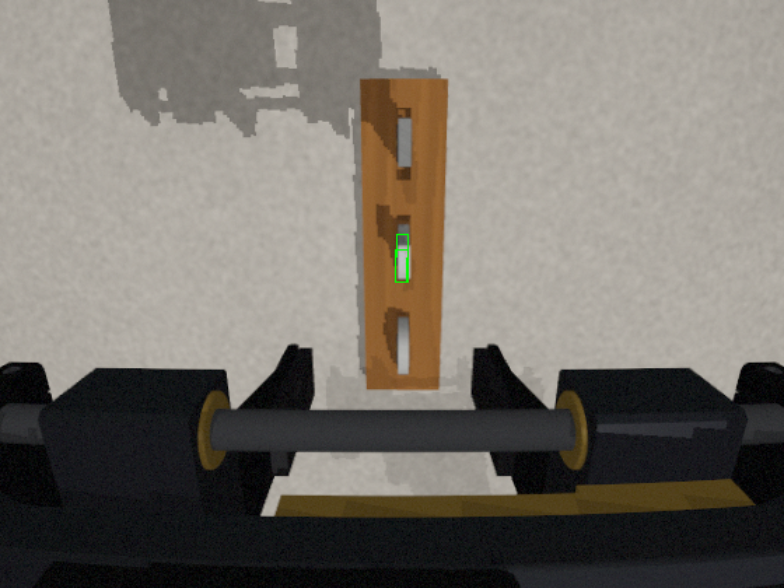

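>>> {"fn": "send_rows", "kwargs": {"plan": [[60,7.5,7,3,-0.011,0.003,-0.002],[60,0,0,40,0,0,0],[50,0,0,40,0,0,0],[40,0,0,40,0,0,0],[40,0,0,30,0,0,0],[40,0,0,10,0,0,0],[40,0,0,0,0,0,0]]}}

```text
time_s: 5.2
tool_pos: [0.5607, 0.2223, 0.0444]
tool_rot: [179.4, -0.2, 96.4]
force: [-0.2, 0.0, 0.1]
grip_width: 0.0408
```

```bash
python3 - <<'E'
from h import *
go([.5535,.218,.038],96.2)
E
```

```text
now 5.2 [0.5607 0.2223 0.0444] [179.41  -0.19  96.36] grip 0.0408 F [-0.19  0.03  0.08]
shift [-3.5 -7.7  6.3] turn [ 0.0104 -0.0034  0.0029]
```

>>> {"fn": "send_rows", "kwargs": {"plan": [[40,0,0,0,0,0,0],[40,0,0,0,0,0,0],[40,0,0,0,0,0,0]]}}

```text
time_s: 5.5
tool_pos: [0.5618, 0.2223, 0.0463]
tool_rot: [179.2, -0.2, 96.3]
force: [-0.7, 0.5, -0.5]
grip_width: 0.0403
```

```bash
python3 - <<'E'
from h import *
go([.5535,.218,.038],96.2)
E
```

```text
now 5.5 [0.5618 0.2223 0.0463] [179.2   -0.19  96.35] grip 0.0403 F [-0.67  0.53 -0.51]
shift [-3.3 -8.9  8.2] turn [ 0.014  -0.0033  0.0026]
```

>>> {"fn": "send_rows", "kwargs": {"plan": [[40,-3.3,-8.5,0,0.013,-0.003,0.002],[40,0,0,8,0,0,0],[40,0,0,0,0,0,0],[40,0,0,0,0,0,0],[40,0,0,0,0,0,0]]}}

```text
time_s: 6.0
tool_pos: [0.5526, 0.2176, 0.0364]
tool_rot: [-179.9, -0.0, 96.2]
force: [0.2, -0.5, -0.1]
grip_width: 0.0401
```

```bash
python3 - <<'E'
from h import *
go([.5535,.218,.038],96.2)
im=env.read_camera('wrist');cv2.imwrite('pics/w3.png',cv2.resize(im[:,:,::-1],None,fx=1.4,fy=1.4))
E
```

```text
now 6.0 [0.5526 0.2176 0.0364] [-179.88   -0.     96.25] grip 0.0401 F [ 0.15 -0.52 -0.1 ]
shift [ 0.3  1.  -1.6] turn [-0.002  -0.0001  0.0009]
```

View pics/w3.png

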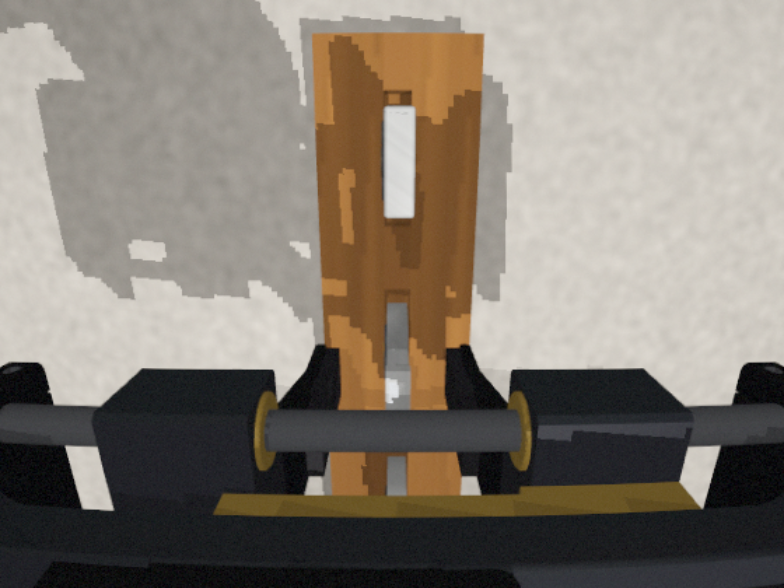

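>>> {"fn": "send_rows", "kwargs": {"plan": [[25,0,0.5,0,0,0,0],[12,0,0,0,0,0,0],[0,0,0,0,0,0,0],[0,0,0,0,0,0,0],[0,0,0,0,0,0,0],[0,0,0,0,0,0,0],[0,0,0,0,0,0,0]], "grip_force": 20}}

```text
time_s: 6.75
tool_pos: [0.5533, 0.2176, 0.0365]
tool_rot: [-179.9, 0.0, 96.2]
force: [0.3, 0.8, -0.4]
grip_width: 0.0077
```

>>> {"fn": "send_rows", "kwargs": {"plan": [[0,0,0,-15,0,0,0],[0,0,0,-20,0,0,0],[0,0,0,-40,0,0,0],[0,0,0,-45,0,0,0],[0,0,0,-45,0,0,0],[0,0,0,-45,0,0,0],[0,0,0,-45,0,0,0],[0,0,0,-45,0,0,0],[0,0,0,-35,0,0,0],[0,0,0,0,0,0,0],[0,0,0,0,0,0,0]]}}

```text
time_s: 7.85
tool_pos: [0.5533, 0.2182, 0.3723]
tool_rot: [-179.9, -0.0, 96.3]
force: [0.1, -0.1, -0.6]
grip_width: 0.008
```

```bash
python3 - <<'E'
from h import *
go([.463,-.206,.38],88.5)
im=env.read_camera('wrist');cv2.imwrite('pics/w4.png',cv2.resize(im[:,:,::-1],None,fx=1.4,fy=1.4))
E
```

```text
now 7.85 [0.5533 0.2182 0.3723] [-1.7994e+02 -1.0000e-02  9.6290e+01] grip 0.008 F [ 0.1  -0.07 -0.6 ]
shift [-411.7 -136.2   -7.6] turn [-1.100e-03 -1.000e-04  1.359e-01]
```

View pics/w4.png

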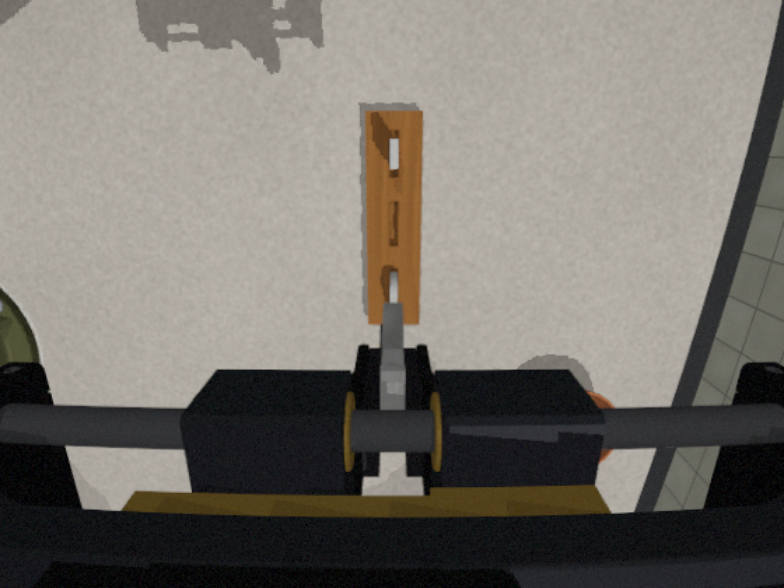

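>>> {"fn": "send_rows", "kwargs": {"plan": [[0,-20,-6.6,0,0,0,0],[0,-36,-11.9,0,0,0,0],[0,-36,-11.9,0,0,0,0],[0,-36,-11.9,0,0,0,0],[0,-36,-11.9,0,0,0,0],[0,-36,-11.9,0,0,0,0],[0,-36,-11.9,0,0,0,0],[0,-36,-11.9,0,0,0,0],[0,-36,-11.9,0,0,0,0],[0,-36,-11.9,0,0,0,0],[0,-36,-11.9,0,0,0,0],[0,-32,-10.6,0,0,0,0]]}}

```text
time_s: 9.1
tool_pos: [0.4613, -0.2084, 0.3699]
tool_rot: [-179.7, -0.1, 96.2]
force: [-0.1, 0.6, -0.4]
grip_width: 0.0075
```

>>> {"fn": "send_rows", "kwargs": {"plan": [[0,0,0,0,0,0,0.068],[0,0,0,0,0,0,0.068],[0,0,0,0,0,0,0],[0,0,0,0,0,0,0],[0,0,0,0,0,0,0],[0,0,0,0,0,0,0]]}}

```text
time_s: 9.7
tool_pos: [0.463, -0.2064, 0.3715]
tool_rot: [-179.9, 0.0, 88.5]
force: [-0.1, -0.6, -1.0]
grip_width: 0.0079
```

```bash
python3 - <<'E'
from h import *
go([.463,-.206,.372],88.5)
k=env.get_calibration('wrist');im=env.read_camera('wrist');cv2.imwrite('pics/w5.png',im[:,:,::-1])
o=env.get_obs();A=Ro.from_euler('xyz',o['tool_rot'],degrees=True)
for dx,dz in[(17,30),(17,26),(12,30),(17,0),(11,-28)]:
    print(dx,dz,proj('wrist',o['tool_pos']+A.apply([dx/1e3,0,dz/1e3]),k).round(1))
d=im[:,:,::-1].copy();t=np.linspace(0,2*np.pi,60)
for z,r in[(.265,.045),(.23,.030)]:
    q=proj('wrist',np.c_[.463+r*np.cos(t),-.206+r*np.sin(t),0*t+z],k);cv2.polylines(d,[q.round().astype(np.int32)],True,(0,255,0),1)
cv2.imwrite('pics/w5o.png',cv2.resize(d[120:330,140:420],None,fx=2.8,fy=2.8,interpolation=cv2.INTER_CUBIC))
s=env.read_camera('scene');cv2.imwrite('pics/s5.png',s[:,:,::-1])
E
```

```text
now 9.7 [ 0.463  -0.2064  0.3715] [-1.7986e+02  1.0000e-02  8.8520e+01] grip 0.0079 F [-0.15 -0.59 -1.02]
shift [ 0.4 -0.1 -0.5] turn [-0.0024  0.0002  0.0004]
17 30 [[280. 216.]]
17 26 [[280.  218.2]]
12 30 [[280.  223.8]]
17 0 [[280.  234.2]]
11 -28 [[280.  269.6]]
```

View pics/w5o.png

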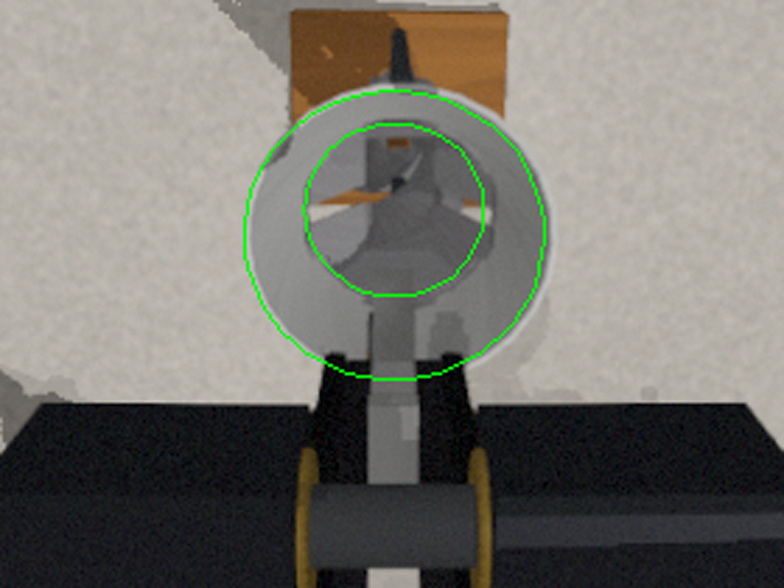

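>>> {"fn": "send_rows", "kwargs": {"plan": [[0,0.5,1.3,20,0,0,0],[0,0,0,30,0,0,0],[0,0,0,30,0,0,0],[0,0,0,15,0,0,0],[0,0,0,6,0,0,0],[0,0,0,0,0,0,0]]}}

```text
time_s: 10.4
tool_pos: [0.4643, -0.2062, 0.2708]
tool_rot: [-179.9, 0.0, 88.5]
force: [0.9, 0.2, -0.4]
grip_width: 0.0076
```

>>> {"fn": "send_rows", "kwargs": {"plan": [[0,0,0,4,0,0,0],[0,0,0,4,0,0,0],[0,0,0,4,0,0,0],[0,0,0,0,0,0,0],[0,0,0,0,0,0,0]]}}

```text
time_s: 10.9
tool_pos: [0.4642, -0.2062, 0.2588]
tool_rot: [-179.9, 0.0, 88.5]
force: [-0.0, -0.8, -0.4]
grip_width: 0.0079
```

>>> {"fn": "send_rows", "kwargs": {"plan": [[0,0,0,3,0,0,0],[0,0,0,3,0,0,0],[0,0,0,3,0,0,0],[0,0,0,3,0,0,0],[0,0,0,3,0,0,0],[0,0,0,0,0,0,0],[0,0,0,0,0,0,0]]}}

```text
time_s: 11.6
tool_pos: [0.4642, -0.2062, 0.2437]
tool_rot: [-179.9, 0.0, 88.5]
force: [0.5, 0.8, -0.8]
grip_width: 0.0079
```

```bash
python3 - <<'E'
from h import *
go([.464,-.206,.245],88.5)
im=env.read_camera('wrist')[:,:,::-1];s=env.read_camera('scene')[:,:,::-1]
a=cv2.resize(im[130:340,160:400],None,fx=2,fy=2);b=cv2.resize(s[20:200,215:315],None,fx=2.9,fy=2.9,interpolation=cv2.INTER_CUBIC)
o=np.zeros((522,790,3),np.uint8);o[:420,:480]=a;o[:522,490:780]=b;cv2.imwrite('pics/w6.png',o)
E
```

```text
now 11.6 [ 0.4642 -0.2062  0.2437] [-1.7988e+02  2.0000e-02  8.8450e+01] grip 0.0079 F [ 0.5   0.81 -0.82]
shift [ 0.2 -0.2 -1.3] turn [-0.0021  0.0003 -0.0008]
```

View pics/w6.png

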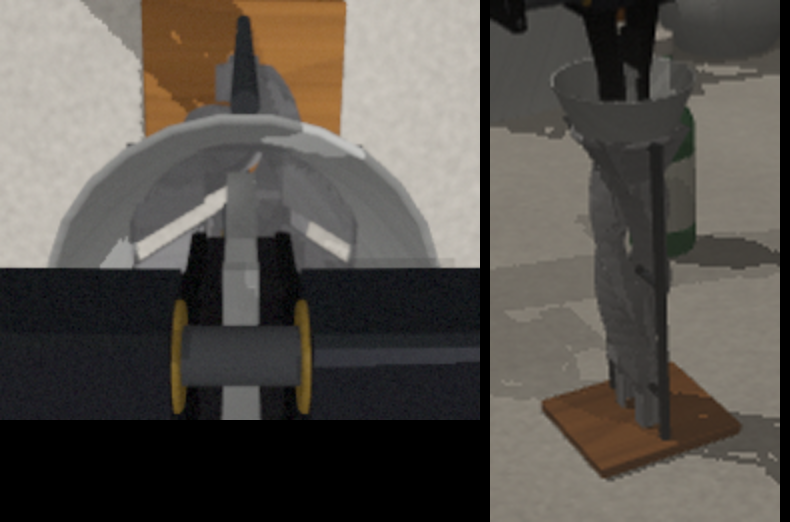

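>>> {"fn": "send_rows", "kwargs": {"plan": [[12,0,0.3,0,0,0,0],[15,0,0,0,0,0,0],[18,0,0,0,0,0,0],[18,0,0,0,0,0,0],[18,0,0,0,0,0,0],[18,0,0,0,0,0,0],[18,0,0,0,0,0,0],[18,0,0,-10,0,0,0],[18,0,0,-30,0,0,0],[18,0,0,-40,0,0,0],[18,0,0,-40,0,0,0],[18,0,0,-30,0,0,0]]}}

```text
time_s: 12.9
tool_pos: [0.4651, -0.2062, 0.3973]
tool_rot: [179.9, 0.1, 88.5]
force: [0.0, -0.5, -0.5]
grip_width: 0.0181
```

```bash
python3 - <<'E'
from h import *
go([.464,-.206,.385],88.5)
im=env.read_camera('wrist')[:,:,::-1];s=env.read_camera('scene')[:,:,::-1]
for q in ['bottle_tag','round_tag','long_tag']:
  for c in['scene','wrist']:
    for r in env.regions_of(c,q)[:2]:print(c,q,round(r['confidence'],2),np.round(r['rect'],1))
a=cv2.resize(im[110:340,160:400],None,fx=1.9,fy=1.9);b=cv2.resize(s[20:200,215:315],None,fx=3.2,fy=3.2,interpolation=cv2.INTER_CUBIC)
o=np.zeros((580,790,3),np.uint8);o[:a.shape[0],:a.shape[1]]=a;o[:576,462:782]=b;cv2.imwrite('pics/w7.png',o)
E
```

```text
now 12.9 [ 0.4651 -0.2062  0.3973] [1.7995e+02 1.1000e-01 8.8460e+01] grip 0.0181 F [ 0.   -0.5  -0.55]
shift [ 0.2 -1.1 12.3] turn [ 0.0009  0.002  -0.0008]
scene round_tag 0.8 [311.  259.7 335.7 284.5]
scene long_tag 0.78 [387.5 310.2 416.8 354.4]
```

View pics/w7.png

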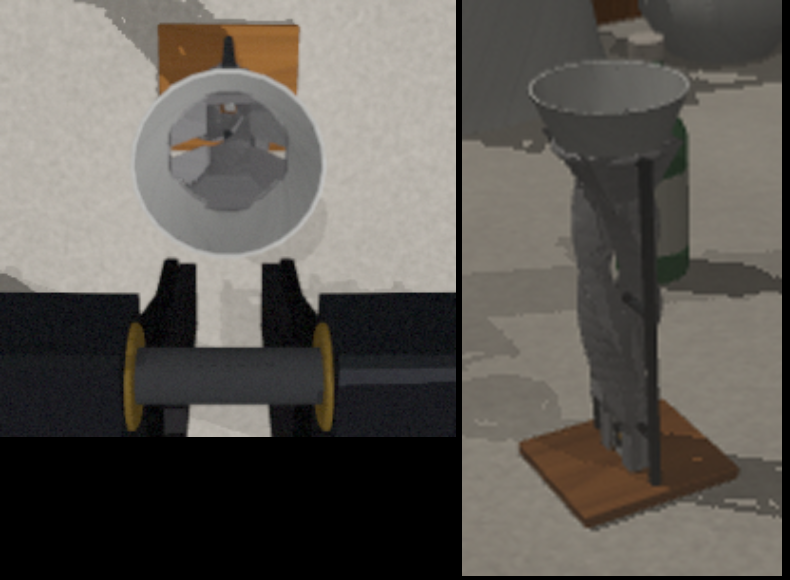

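>>> {"fn": "send_rows", "kwargs": {"plan": [[18,0,40,0,0,0,0],[18,0,40,0,0,0,0],[18,0,40,0,0,0,0],[18,0,40,0,0,0,0],[18,0,30,0,0,0,0],[18,0,0,0,0,0,0.12],[18,0,0,0,0,0,0.12],[18,0,0,0,0,0,0.12],[18,0,0,0,0,0,0.12],[18,0,0,0,0,0,0.12],[18,0,0,0,0,0,0.12],[18,0,0,0,0,0,0.12]]}}

```text
time_s: 14.5
tool_pos: [0.6544, -0.2113, 0.392]
tool_rot: [-179.8, 0.2, 40.1]
force: [0.4, 0.0, 0.1]
grip_width: 0.0179
```

>>> {"fn": "send_rows", "kwargs": {"plan": [[18,0,0,0,0,0,0.12],[18,0,0,0,0,0,0.12],[18,0,0,0,0,0,0.12],[18,0,0,0,0,0,0.12],[18,0,0,0,0,0,0.12],[18,0,0,0,0,0,0.12],[18,0,0,0,0,0,0],[18,0,0,0,0,0,0],[18,0,0,0,0,0,0]]}}

```text
time_s: 15.4
tool_pos: [0.6546, -0.2113, 0.3929]
tool_rot: [180.0, 0.2, -0.8]
force: [1.5, -0.4, 0.2]
grip_width: 0.018
```

```bash
python3 - <<'E'
from h import *
go([.65,-.206,.29],0)
o=env.get_obs();print(o['qpos'])
A=Ro.from_euler('xyz',o['tool_rot'],degrees=True)
for s in(1,-1):print(s,(A*Ro.from_rotvec([0,s*.44,0])).apply([0,0,1]).round(2))
E
```

```text
now 15.4 [ 0.6546 -0.2113  0.3929] [ 1.8e+02  1.6e-01 -8.1e-01] grip 0.018 F [ 1.51 -0.38  0.16]
shift [ -4.4  -5.2 102.9] turn [ 0.      0.0027 -0.0141]
[ 27.37435427  23.96569306 -18.86268685  57.45665527   7.68626704
  99.79868555 -79.47748386]
1 [ 0.42 -0.01 -0.91]
-1 [-0.43  0.01 -0.9 ]
```

>>> {"fn": "send_rows", "kwargs": {"plan": [[18,0,0,35,0,0,0],[18,0,0,35,0,0,0],[18,0,0,30,0,0,0],[18,0,0,0,0,-0.11,0],[18,0,0,0,0,-0.11,0],[18,0,0,0,0,-0.11,0],[18,0,0,0,0,-0.11,0],[18,0,0,0,0,0,0],[18,0,0,0,0,0,0],[18,0,0,0,0,0,0]]}}

```text
time_s: 16.4
tool_pos: [0.6509, -0.2137, 0.2852]
tool_rot: [-179.4, 21.9, -0.9]
force: [0.3, -0.5, 0.4]
grip_width: 0.0184
```

```bash
python3 - <<'E'
from h import *
o=env.get_obs();print(o['tool_pos'],o['tool_rot'])
k=env.get_calibration('wrist');im=env.read_camera('wrist')[:,:,::-1];cv2.imwrite('pics/w8.png',im)
P=np.array([[.465,-.206,.01],[.465,-.206,.068],[.465,-.189,.01],[.465,-.223,.01],[.465,-.206,.265],[.525,-.206,.01]]);uv=proj('wrist',P,k);print(uv.round(1).tolist())
for q in ['bottle_tag','tag_stand']:
    for r in env.regions_of('wrist',q)[:3]:print(q,round(r['confidence'],2),np.round(r['rect'],1),r['region'].sum())
u,v=uv[:2].mean(0).astype(int);h=50
c=im[max(v-h,0):v+h,max(u-65,0):u+65];c=np.clip(c.astype(float)*1.3,0,255).astype(np.uint8)
print(c.shape,u-65,v-h);cv2.imwrite('pics/w8c.png',cv2.resize(c,(780,600),interpolation=cv2.INTER_CUBIC))
E
```

```text
[ 0.65085528 -0.21367663  0.28517578] [-179.44738618   21.92688377   -0.93033366]
[[278.6, 209.1], [278.1, 235.4], [267.5, 209.2], [289.8, 209.0], [275.5, 378.1], [277.7, 176.1]]
bottle_tag 0.57 [273.1 209.  284.  227. ] 196
tag_stand 0.67 [243.  171.5 321.  356.4] 8247
(100, 130, 3) 213 172
```

```bash
python3 - <<'E'
import cv2,numpy as np
im=cv2.imread('pics/w8.png');a=cv2.rotate(im[160:260,228:328],cv2.ROTATE_180)
b=cv2.rotate(im[195:245,253:303],cv2.ROTATE_180)
f=lambda x:np.clip(cv2.resize(x,(395,590),interpolation=cv2.INTER_CUBIC).astype(float)*1.4,0,255)
cv2.imwrite('pics/w8v.png',np.hstack([f(a),f(b)]).astype(np.uint8))
E
```

```text
(no output)
```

View pics/w8v.png

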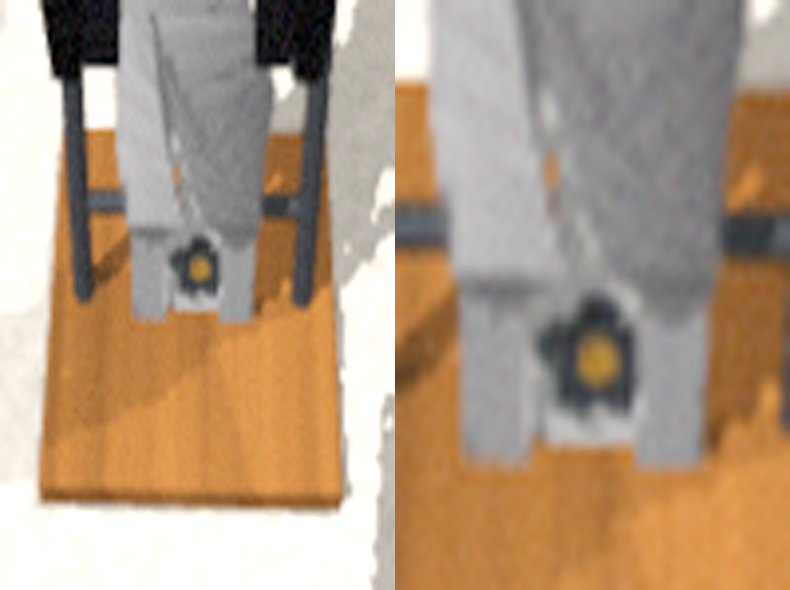

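The picture shows the flower at the front window of the foot, at about pixels (278, 215) in the wrist image, with the tag's lower edge on the base. The arm is touching nothing, so I'm handing in.

```bash
python3 -c "
from cell import env
print(env.sign_off())"
```

```text
the job is handed in; nothing more can be done
None
```

I took the bottle tag from the middle rack slot by its neck and lowered it through the funnel into the top of the guide. It met no contact on the way in. I released it there at about 12 s and handed the job in at about 16.5 s, with the arm clear of everything.

**Bottle tag:** the last wrist picture, taken from the front, shows the flower facing out of the front window at the foot of the guide. The tag's lower edge rests on the base. I judged this by eye and did not measure its final pose. The network also found the tag there, at a moderate confidence of 0.57.

**Other tags:** after the release, the scene camera showed the round tag within about 3 px of where it started. The network reported the long tag in its slot, but I had no starting network reading for it from that camera to compare against. I did not touch either tag.

**Checks that disagreed:** two things were off along the way, and I corrected both before acting on them.
- **Tool reading:** a reading taken just after a fast move was several mm off the settled pose, so the first approach to the tag was about 9 mm off. I corrected it before gripping.
- **Funnel position:** the wrist camera put the funnel axis 1 to 2 mm further along x than the top camera did. I used the wrist value.

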